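# Sort the goal-frame hardware on the workshop trolley

## Robot

A 6-joint arm with a two-finger parallel gripper is mounted at the origin on the work surface. World frame = base frame: x ahead of the robot, y to its left, z up, the work surface at z = 0. Lengths are in m, angles in rad, forces in N, time in s.
With the tool pointing down it reaches from about 0.35 to 0.85 m from the base axis. Payload 8.1 kg.
Tool frame: the origin (TCP) lies at the very end of the fingers, on their centre line; the grasp point (between the pads) lies 19 mm behind it (bot.hold_point_z is the distance from the TCP to the grasp point, in m); z points along the fingers, y is the line along which they close (so a half turn about z gives the same grasp; the last joint's range is limited). The gripper opens to 85 mm and grips with 20 to 120 N. Pads are 22 mm wide; open, the fingers measure 114 mm over their backs; the gripper's body (76 mm by 85 mm) begins 54 mm behind the grasp point. The pads swing forward as they close: fully open they stand 13 mm farther back than shut.
Start: joints at [1.243, 0.13, 1.488, -0, 1.523, -0.085], TCP at [0.144, 0.582, 0.231] pointing down, gripper open.
Joint ranges: [-2.96, 2.96], [-0.89, 2.26], [0.02, 2.5], [-1.34, 4.48], [0, 2.73], [-2.66, 2.66]. Speed limits (rad/s): [2.39, 2.39, 2.79, 3.14, 3.14, 3.14].

## Interface

Orientations are given as a 3x3 rotation matrix whose columns are the frame's x, y, z axes.
In Python, from station import sensors, optics, workorder, bot gives the robot as it stands.
- The arm moves only by the shell command python3 -m pendant 'ROWS' [FORCE]. ROWS is JSON, one flat list of numbers, 5 for each row, row after row: the shift along the tool's x, y, z in units of 40 mm (1.0 is 40 mm), then the turn about the tool's z in units of 5 degrees (1.0 is 5 degrees), then the finger opening in mm, from 0 to 85.4. A call has 1 to 20 rows; each row shifts and turns the commanded pose from where the row before left it, along the tool's axes as they then stand; what a row does not reach is not made up. A row lasts 1/8 s, in which the tool goes at most 62.5 mm and 10.7 degrees, less where a joint would pass 70% of its speed; a pose out of reach is approached as far as the arm can. A call is refused whole if a number of a shift passes 1 or a number of a turn 1, either way. A call with a gripper value outside its range is refused whole. The fingers move at their own pace and stop on an object; FORCE is the grip in N (left out, the last holds). Time passes only in rows, so rows that do not move let the fingers close. It gives the time, the measured TCP pose, the force, the opening and the grip force at its end, in the units of the state.
- sensors.sense(): the state, without advancing time (a new reading comes with each control period).
- optics.capture(name): name is "scene" or "top" or "wrist"; returns a dict with "img" (480x640x3 uint8, red, green, blue), "z_map" (480x640 float32, m along the optical axis (not along the pixel's ray), 0 where there is no reading), "fx", "fy", "cx", "cy" (pixels), "k1" (the pictures are not rectified: a ray, as slopes to the right and down, at radius r is drawn at 1 + k1 r^2 times it, then the intrinsics apply), "camera_from_world" (4x4, takes a point from world to camera coordinates). Camera axes: x right, y down, z forward; pixel columns grow to the right and rows downward; lengths in m; the calibration is good to about 2 mm. A picture is of the moment at which its call begins.
- workorder.sign_off(): hands the job in; it is judged then, once.
The state is a dict: "time_s": time; "q": joint angles; "qvel": joint speeds; "effort": joint torques, N m; "tcp_pos": TCP position; "tool_rot": TCP orientation; "contact_force": force on the tool from outside, world axes, zero at the start; "torque": the same for the moment, N m; "gripper_width": finger opening in m; "finger_force": force on a finger pad.
Only numpy, scipy, OpenCV 4.12 (cv2) and the standard library are available. Lean on these libraries where they do the work, as an engineer would, in place of code of your own. Each camera call takes 0.05 s, during which the arm holds its last target. There are 200 camera calls.

## Task

The steel hardware from the goal frame lies mixed on the trolley. Sort it: put both hex nuts flat in the round dish, stand both round sleeves upright in the square tray, and lay the bolt lengthwise in the long tray, everything resting on the tray floors and nothing on top of anything else. Leave the wrench and the roll of tape where they lie.

Things in the scene. Friction and masses are not known exactly. Their poses are not given: they have to be found in the camera images.
- nut_large: Large plain steel hex nut lying flat, 46 mm across flats (53 mm across corners), 24 mm high, round hole 30 mm. Origin at its centre, 12 mm above its underside; z is the hole's axis; the normals of its six side flats lie at 0, 60, 120 .. degrees from its x axis. Belongs in the round dish.
- nut_small: Smaller plain steel hex nut lying flat, 36 mm across flats (41.6 mm across corners), 20 mm high, round hole 24 mm. Origin at its centre, 10 mm above its underside; z is the hole's axis; the normals of its six side flats lie at 0, 60, 120 .. degrees from its x axis. Belongs in the round dish.
- sleeve_tall: Tall plain steel spacer sleeve (round tube) standing upright, outside diameter 30 mm, bore 22 mm, 45 mm high. Origin at its centre, 22.5 mm above its underside; z along the bore. Belongs in the square tray.
- sleeve_short: Short plain steel spacer sleeve (round tube) standing upright, outside diameter 30 mm, bore 22 mm, 26 mm high. Origin at its centre, 13 mm above its underside; z along the bore. Belongs in the square tray.
- bolt: Plain steel hex bolt lying on its side, 70 mm long: hex head 24 mm across flats and 10 mm thick at its -x end, threaded shank 16 mm in diameter and 60 mm long towards +x. Origin on its axis halfway along, about 10 mm above the surface it lies on; x runs along the bolt from head to tip (the bolt itself slopes 4 degrees down to the tip, as its head is thicker). Belongs in the long tray.
- round_dish: Round grey dish, fixed to the trolley: outside diameter 150 mm, inside 142 mm, rim 20 mm above the trolley top, flat inner floor 5 mm above it. Origin at the centre of its underside (on the trolley top), z up.
- square_tray: Square grey tray, fixed: outside 150 x 150 mm, inside 140 x 140 mm, rim 20 mm above the trolley top, flat inner floor 5 mm above it. Origin at the centre of its underside, x and y parallel to its sides, z up.
- long_tray: Oblong grey tray, fixed: outside 160 mm along its x by 100 mm along its y, inside 150 x 90 mm, rim 20 mm above the trolley top, flat inner floor 5 mm above it. Origin at the centre of its underside, z up.
- wrench: Bystander: steel wrench about 180 mm long lying flat to one side of the work, loose. Origin at the middle of its underside, handle towards -x. Leave it.
- tape_roll: Bystander: black roll of tape lying flat to the other side of the work, 100 mm outside diameter, 76 mm hole, 25 mm high, loose. Origin at the centre of its underside. Leave it.
Not all that is in view belongs to the job. What is shaped like the nut_small but green is not meant. Leave any yellow look-alike of the sleeve_tall alone.

How it is judged:
At the end, for the whole second after the job is handed in: Nuts flat on the round dish floor and sleeves upright on the square tray floor (within 0.12 rad, 4 mm in height), bolt on the long tray floor (within 5 mm) and within 0.45 rad of its length; all inside the walls and at rest (horizontal distance between each of nut_large, nut_small and round_dish below 0.058 m and z of nut_large in the frame of round_dish between 0.013 and 0.021 m and angle between the z axis of each of nut_large, nut_small and the z axis of round_dish, either way round below 0.12 rad and linear speed of each of nut_large, nut_small, sleeve_tall, sleeve_short, bolt below 0.02 m/s and angular speed of each of nut_large, nut_small, sleeve_tall, sleeve_short, bolt below 0.2 rad/s and z of nut_small in the frame of round_dish between 0.011 and 0.019 m and x of sleeve_tall in the frame of square_tray between -0.058 and 0.058 m and y of sleeve_tall in the frame of square_tray between -0.058 and 0.058 m and z of sleeve_tall in the frame of square_tray between 0.0235 and 0.0315 m and angle between the z axis of each of sleeve_tall, sleeve_short and the z axis of square_tray, either way round below 0.12 rad and x of sleeve_short in the frame of square_tray between -0.058 and 0.058 m and y of sleeve_short in the frame of square_tray between -0.058 and 0.058 m and z of sleeve_short in the frame of square_tray between 0.014 and 0.022 m and x of bolt in the frame of long_tray between -0.05 and 0.05 m and y of bolt in the frame of long_tray between -0.045 and 0.045 m and z of bolt in the frame of long_tray between 0.011 and 0.02 m and angle between the x axis of bolt and the x axis of long_tray, either way round below 0.45 rad); the robot touches nothing.
It fails at once if the wrench or the roll of tape was shifted by more than 30 mm (distance of any of wrench, tape_roll from where it was at the start of the episode above 0.03 m).
It also fails if it takes over 115 s, if anything falls off the work surface, if the arm or the gripper's body presses on something with over 40 N, if the wrist force passes 120 N, or if a joint passes its speed limit or range.

## Working session

There is one attempt and no reset: what is moved stays moved. The work goes in short steps, Python scripts to look and compute and a shell command to move; the robot and the scene stay as the last step left them, time stands still between calls to the robot, and variables do not carry over. Pictures are saved under pics/ and viewed, at most 14 in all, crops included, and the job is handed in when it is done.

```bash
ls; mkdir -p pics; python3 - <<'E'
from station import sensors, optics, workorder, bot
import cv2
s=sensors.sense(); print(s['time_s'],s['tcp_pos'],s['tool_rot'],s['gripper_width'],bot.hold_point_z)
for n in ('scene','top'):
    c=optics.capture(n); cv2.imwrite(f'pics/{n}0.png',c['img'][:,:,::-1]); print(n,c['fx'],c['cx'],c['cy'],c['k1'],c['camera_from_world'].round(3).tolist())
E
```

```text
pics
0.0 [0.14401254 0.58189429 0.23022934] [[-9.70684671e-01  2.40355761e-01 -6.14382228e-04]
 [ 2.40356481e-01  9.70683124e-01 -1.74195999e-03]
 [ 1.77680341e-04 -1.83856461e-03 -9.99998294e-01]] 0.08523026066262644 0.0187
scene 450.7787243545417 305.31017079816957 238.38256197003295 -0.003558298865923528 [[0.243, 0.97, 0.02, -0.099], [0.593, -0.132, -0.794, -0.251], [-0.768, 0.205, -0.607, 1.391], [0.0, 0.0, 0.0, 1.0]]
top 578.9809440687773 317.98920647182365 237.31311064177572 -0.14064543912062566 [[0.023, -1.0, 0.017, -0.021], [-0.982, -0.025, -0.185, 0.479], [0.185, -0.013, -0.983, 1.372], [0.0, 0.0, 0.0, 1.0]]
```

View pics/top0.png

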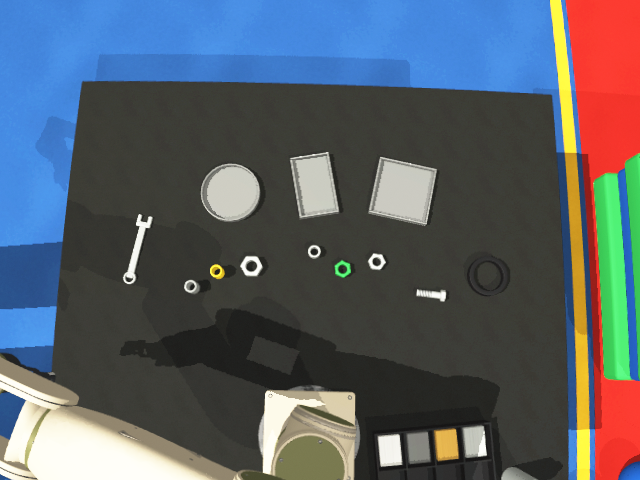

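View pics/scene0.png

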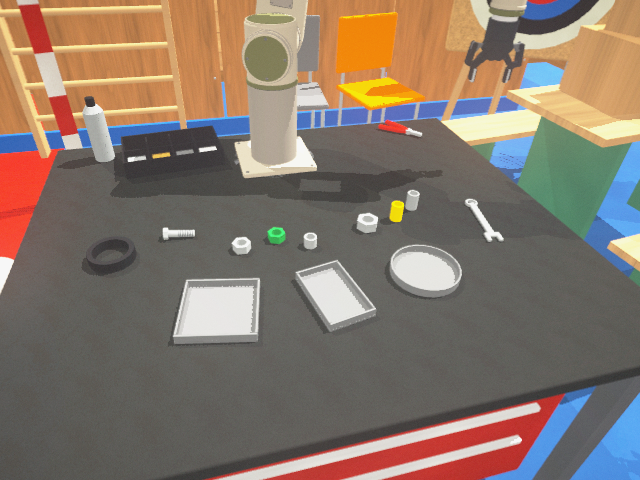

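The top view (640x480) shows:
- Hardware: tall sleeve (192,286), large nut (252,266), short sleeve (314,251), small nut (377,261), bolt (431,295) with its head to the right.
- Trays: dish (231,192), long tray (315,185), square tray (403,190).
- Leave alone: the yellow sleeve (217,271), green nut (343,268), wrench and tape. The scene view agrees.

```bash
cat > h.py <<'E'
from station import sensors, optics, workorder, bot
import cv2, numpy as np
def ray(c,px):
    K=np.array([[c['fx'],0,c['cx']],[0,c['fy'],c['cy']],[0,0,1]])
    n=cv2.undistortPoints(np.asarray(px,float).reshape(-1,1,2),K,np.array([c['k1'],0,0,0]))[:,0]
    T=np.linalg.inv(c['camera_from_world'])
    return T[:3,3], np.c_[n,np.ones(len(n))]@T[:3,:3].T
def onplane(c,px,z):
    o,d=ray(c,px); return o+d*((z-o[2])/d[:,2])[:,None]
def cloud(c,box):
    x0,y0,x1,y1=box; v,u=np.mgrid[y0:y1,x0:x1]; z=c['z_map'][y0:y1,x0:x1].ravel()
    o,d=ray(c,np.c_[u.ravel(),v.ravel()]); return o+d*z[:,None]
def mask(c,lo=100):
    hsv=cv2.cvtColor(c['img'],cv2.COLOR_RGB2HSV); return ((hsv[...,1]<60)&(hsv[...,2]>lo)).astype(np.uint8)
def blob(c,box,lo=100):
    x0,y0,x1,y1=box; m=mask(c,lo)[y0:y1,x0:x1]
    cs,_=cv2.findContours(m,cv2.RETR_EXTERNAL,cv2.CHAIN_APPROX_NONE)
    return max(cs,key=cv2.contourArea)[:,0]+[x0,y0]
E
python3 - <<'E'
from h import *
c=optics.capture('top')
for n,(u,v,r,h) in dict(tall=(192,286,13,.045),large=(252,266,17,.024),short=(314,251,13,.026),small=(377,261,15,.02),bolt=(431,295,22,.01),dish=(231,192,36,.02),long=(315,185,38,.02),square=(403,190,40,.02),green=(343,268,0,0)).items():
    if not r: continue
    b=(u-r,v-r,u+r,v+r); k=blob(c,b); P=onplane(c,k,h)[:,:2].astype(np.float32)
    (x,y),R=cv2.minEnclosingCircle(P); mr=cv2.minAreaRect(P); cl=cloud(c,b)
    print(n,'circ',round(x,4),round(y,4),round(R,4),'rect',np.round(mr[0],4),np.round(mr[1],4),round(mr[2],1),'zmax/min',np.percentile(cl[:,2],[5,50,98]).round(4))
for n,u,v in(('green',343,268),('yellow',217,271),('tape',488,275),('wrench',137,250)): print(n,onplane(c,[[u,v]],.02).round(3))
E
```

```text
tall circ 0.3514 0.2938 0.019 rect [0.3509 0.2946] [0.0316 0.0346] 1.7 zmax/min [-0.0051  0.0002  0.0472]
large circ 0.4077 0.1533 0.028 rect [0.4077 0.1533] [0.0497 0.0544] 1.5 zmax/min [-0.0054  0.0002  0.0272]
short circ 0.4478 -0.0 0.0172 rect [ 0.4475 -0.0009] [0.0325 0.0296] 1.5 zmax/min [-0.0055 -0.0005  0.0261]
small circ 0.4277 -0.1556 0.0222 rect [ 0.4278 -0.1557] [0.0384 0.0441] 56.9 zmax/min [-0.0057 -0.0001  0.0228]
bolt circ 0.3506 -0.294 0.0375 rect [ 0.3475 -0.2933] [0.0733 0.0279] 89.0 zmax/min [-0.0054 -0.0003  0.0203]
dish circ 0.596 0.217 0.0767 rect [0.5969 0.2161] [0.1503 0.1476] 46.9 zmax/min [-0.0043  0.0023  0.0212]
long circ 0.6206 0.0026 0.0938 rect [0.6198 0.0034] [0.164  0.1014] 10.9 zmax/min [-0.0049  0.0015  0.0213]
square circ 0.612 -0.2223 0.1061 rect [ 0.6113 -0.2225] [0.1514 0.1555] 78.9 zmax/min [-0.0049  0.0023  0.0209]
green [[ 0.409 -0.074  0.02 ]]
yellow [[0.393 0.237 0.02 ]]
tape [[ 0.399 -0.438  0.02 ]]
wrench [[0.44  0.442 0.02 ]]
```

```bash
cat >> h.py <<'E'
def go(x,y,z,yaw=None):
    """yaw: world angle (deg) of closing line; prints turn and tool-axis shift after the turn, in row units"""
    s=sensors.sense(); R=s['tool_rot']; p=s['tcp_pos']
    y0=np.degrees(np.arctan2(R[1,1],R[0,1])); t=0 if yaw is None else (y0-yaw+90)%180-90
    a=np.radians(t); Rz=np.array([[np.cos(a),-np.sin(a),0],[np.sin(a),np.cos(a),0],[0,0,1]])
    d=(R@Rz).T@(np.array([x,y,z])-p)/.04
    print('t',round(s['time_s'],2),'p',p.round(4),'yaw',y0.round(1),'q6',s['q'][5].round(2),'w',round(s['gripper_width'],4),'| turn',round(t/5,2),'shift',d.round(2))
E
python3 -c "
from h import *
go(.351,.294,.18,36.5)"
```

```text
t 0.15 p [0.1441 0.582  0.2305] yaw 76.1 q6 -0.09 w 0.0852 | turn 7.92 shift [-8.86 -0.12  1.27]
```

```bash
python3 -m pendant '[0,0,0,1,60, 0,0,0,1,60, 0,0,0,1,60, 0,0,0,1,60, 0,0,0,1,60, 0,0,0,1,60, 0,0,0,1,60, 0,0,0,1,60, -0.8,0,0.1,0,60, -0.8,0,0.1,0,60, -0.8,0,0.1,0,60, -0.8,0,0.1,0,60, -0.8,0,0.1,0,60, -0.8,0,0.1,0,60, -0.8,0,0.1,0,60, -0.8,0,0.2,0,60, -0.8,0,0.2,0,60, -0.8,0,0.2,0,60]' 40
python3 - <<'E'
from h import *
go(.351,.294,.18,36.5)
c=optics.capture('wrist'); cv2.imwrite('pics/w1.png',c['img'][:,:,::-1]); print(np.linalg.inv(c['camera_from_world']).round(3))
E
```

```text
time_s: 2.4
tcp_pos: [0.3331, 0.3228, 0.1789]
tool_rot: [[-0.589, 0.808, -0.0], [0.808, 0.589, -0.0], [-0.0, -0.0, -1.0]]
contact_force: [-0.5, 0.5, 0.0]
gripper_width: 0.0601
finger_force: 0.0
t 2.4 p [0.3331 0.3228 0.1789] yaw 36.1 q6 0.03 w 0.0601 | turn -0.08 shift [-0.85 -0.07 -0.03]
[[ 0.809  0.564  0.168  0.29 ]
 [ 0.588 -0.775 -0.232  0.383]
 [-0.     0.287 -0.958  0.321]
 [ 0.     0.     0.     1.   ]]
```

View pics/w1.png

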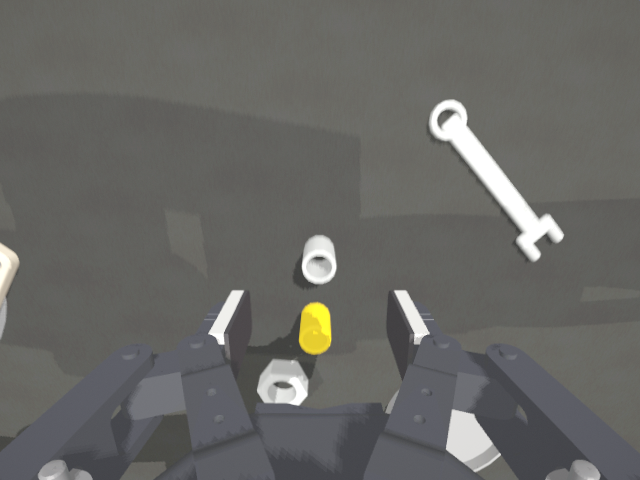

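The wrist view shows the tall sleeve at (319,260) with its top ring centred at about (319,268). The yellow sleeve is at (315,330), the large nut at (283,383) and the wrench at upper right.

```bash
cat >> h.py <<'E'
def top(c,box,h,tol=.006):
    """outline of points near height h -> enclosing circle, min rect"""
    P=cloud(c,box); P=P[abs(P[:,2]-h)<tol]; q=P[:,:2].astype(np.float32)
    (x,y),r=cv2.minEnclosingCircle(q); m=cv2.minAreaRect(q)
    print('circ',round(x,4),round(y,4),round(r,4),'rect',np.round(m[0],4),np.round(m[1],4),round(m[2],1),'z',np.median(P[:,2]).round(4),len(P))
    return q
E
python3 - <<'E'
from h import *
c=optics.capture('wrist')
print(onplane(c,[[319.5,267]],.045).round(4))
q=top(c,(295,230,345,292),.045,.008)
top(c,(250,355,315,412),.024,.008)
k=blob(c,(295,225,345,292),100); print(cv2.boundingRect(k))
go(.351,.294,.12,36.5)
E
```

```text
[[0.3545 0.294  0.045 ]]
circ 0.3519 0.2976 0.015 rect [0.3519 0.2977] [0.0293 0.029 ] 59.1 z 0.0435 541
circ 0.4079 0.1544 0.0261 rect [0.4066 0.1563] [0.052  0.0422] 34.4 z 0.0225 1042
(302, 230, 37, 51)
t 2.5 p [0.3335 0.3214 0.178 ] yaw 35.9 q6 0.03 w 0.0604 | turn -0.11 shift [-0.81 -0.05  1.45]
```

```bash
python3 - <<'E'
from h import *
go(.3525,.2957,.008,36.5)
E
```

```text
t 2.5 p [0.3335 0.3214 0.178 ] yaw 35.9 q6 0.03 w 0.0604 | turn -0.11 shift [-0.79  0.01  4.25]
```

```bash
python3 -m pendant '[-0.8,0,0,0,60, 0,0,0,0,60, 0,0,0.8,0,60, 0,0,0.8,0,60, 0,0,0.8,0,60, 0,0,0.8,0,60, 0,0,0.6,0,60, 0,0,0.45,0,60, 0,0,0,0,60, 0,0,0,0,20, 0,0,0,0,20, 0,0,0,0,20, 0,0,0,0,20, 0,0,0,0,20, 0,0,0,0,20]' 50; python3 -c "
from h import *
go(.3525,.2957,.008,36.5); go(.61,-.195,.13,36.5)"
```

```text
time_s: 4.38
tcp_pos: [0.3524, 0.2988, 0.0106]
tool_rot: [[-0.589, 0.808, 0.002], [0.808, 0.589, 0.002], [0.0, 0.002, -1.0]]
contact_force: [-1.9, 0.8, 6.5]
gripper_width: 0.0281
finger_force: 49.9
t 4.38 p [0.3524 0.2988 0.0106] yaw 36.1 q6 -0.04 w 0.0281 | turn -0.08 shift [-0.06 -0.04  0.07]
t 4.38 p [0.3524 0.2988 0.0106] yaw 36.1 q6 -0.04 w 0.0281 | turn -0.08 shift [-13.75  -2.16  -2.99]
```

```bash
python3 -m pendant '[0,0,-0.4,0,20, 0,0,-0.6,0,20, 0,0,-0.6,1,20, 0,0,-0.6,1,20, 0,0,-0.6,1,20, 0,0,-0.2,1,20, 0,0,0,1,20, 0,0,0,1,20, 0,0,0,1,20, 0,0,0,1,20, 0,0,0,1,20, 0,0,0,0.4,20,0,0,0,0,20]' 50; python3 -c "
from h import *
go(.6175,-.191,.13,-11.1)"
```

```text
time_s: 6.0
tcp_pos: [0.3516, 0.2979, 0.1298]
tool_rot: [[0.188, 0.982, 0.0], [0.982, -0.188, 0.0], [0.0, 0.0, -1.0]]
contact_force: [-0.6, 0.5, -1.1]
gripper_width: 0.0284
finger_force: 49.4
t 6.0 p [0.3516 0.2979 0.1298] yaw -10.9 q6 0.78 w 0.0284 | turn 0.05 shift [-1.072e+01  8.880e+00 -1.000e-02]
```

```bash
python3 -m pendant '[-0.4,0.33,0,0,20, -0.8,0.66,0,0,20, -0.8,0.66,0,0,20, -0.8,0.66,0,0,20, -0.8,0.66,0,0,20, -0.8,0.66,0,0,20, -0.8,0.66,0,0,20, -0.8,0.66,0,0,20, -0.8,0.66,0,0,20, -0.8,0.66,0,0,20, -0.8,0.66,0,0,20, -0.8,0.66,0,0,20, -0.8,0.66,0,0,20, -0.7,0.6,0,0,20, -0.03,0.03,0,0,20, 0,0,0,0,20, 0,0,0,0,20]'; python3 -c "
from h import *
go(.6175,-.191,.016,-11.1)"
```

```text
time_s: 8.12
tcp_pos: [0.6188, -0.1896, 0.1292]
tool_rot: [[0.188, 0.982, -0.0], [0.982, -0.188, 0.0], [0.0, -0.001, -1.0]]
contact_force: [0.3, 0.8, -0.4]
gripper_width: 0.0283
finger_force: 49.6
t 8.12 p [ 0.6188 -0.1896  0.1292] yaw -10.8 q6 -0.19 w 0.0283 | turn 0.05 shift [-0.04 -0.02  2.83]
```

```bash
python3 -m pendant '[0,0,0.5,0,20, 0,0,0.7,0,20, 0,0,0.7,0,20, 0,0,0.5,0,20, 0,0,0.25,0,20, 0,0,0.15,0,20, 0,0,0,0,20, 0,0,0,0,20]'; 
```

```text
time_s: 9.12
tcp_pos: [0.6199, -0.1911, 0.0184]
tool_rot: [[0.189, 0.982, 0.002], [0.982, -0.189, -0.001], [-0.0, 0.002, -1.0]]
contact_force: [0.1, 0.7, 0.0]
gripper_width: 0.0284
finger_force: 49.6
```

```bash
python3 -m pendant '[0,0,0.05,0,20, 0,0,0,0,20, 0,0,0,0,20]'; python3 -m pendant '[0,0,0,0,34, 0,0,0,0,42, 0,0,0,0,48, 0,0,-0.4,0,50, 0,0,-0.7,0,50, 0,0,-0.7,0,50, 0,0,-0.7,0,50, 0,0,-0.5,0,60, 0,0,0,0,60]'; python3 -c "
from h import *
go(.448,0,.13,-11.1)
c=optics.capture('wrist'); cv2.imwrite('pics/w2.png',c['img'][:,:,::-1])
c=optics.capture('top'); cv2.imwrite('pics/t2.png',cv2.resize(c['img'][130:330,150:520,::-1],None,fx=2,fy=2))"
```

```text
time_s: 9.5
tcp_pos: [0.6195, -0.1909, 0.0157]
tool_rot: [[0.189, 0.982, 0.001], [0.982, -0.189, -0.0], [-0.0, 0.001, -1.0]]
contact_force: [0.7, -0.5, 0.9]
gripper_width: 0.0282
finger_force: 49.7
time_s: 10.62
tcp_pos: [0.6206, -0.1913, 0.1382]
tool_rot: [[0.189, 0.982, 0.004], [0.982, -0.189, -0.002], [-0.001, 0.005, -1.0]]
contact_force: [-0.5, -0.4, 0.4]
gripper_width: 0.0599
finger_force: 0.0
t 10.62 p [ 0.6206 -0.1913  0.1382] yaw -10.9 q6 -0.19 w 0.0599 | turn 0.04 shift [ 3.86 -5.16  0.18]
```

View pics/w2.png

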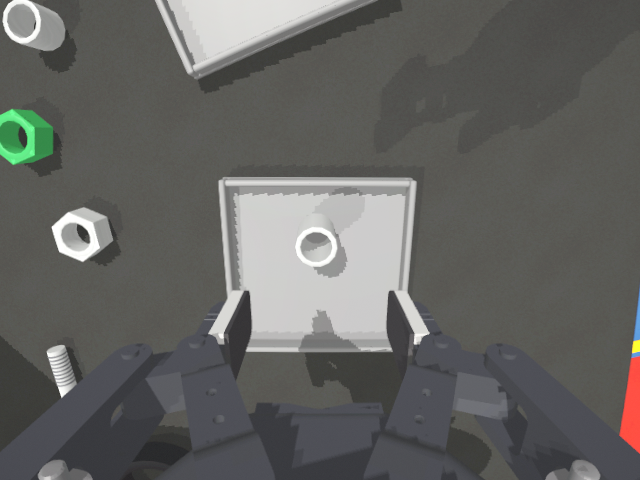

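The wrist view shows the tall sleeve upright in the square tray, ring at (316,245). The small nut is at (82,235), the green nut at (20,137), and the short sleeve at (35,25). Next is the short sleeve.

```bash
python3 -m pendant '[0.5,-0.66,0,0,60, 0.64,-0.86,0,0,60, 0.64,-0.86,0,0,60, 0.64,-0.86,0,0,60, 0.64,-0.86,0,0,60, 0.5,-0.66,0,0,60, 0.3,-0.4,0.2,0,60, 0,0,0,0,60, 0,0,0,0,60]'; python3 -c "
from h import *
go(.448,0,.006,-11.1)
c=optics.capture('wrist'); cv2.imwrite('pics/w3.png',c['img'][:,:,::-1])"
```

```text
time_s: 11.85
tcp_pos: [0.4457, -0.0004, 0.1268]
tool_rot: [[0.189, 0.982, -0.001], [0.982, -0.189, -0.0], [-0.0, -0.001, -1.0]]
contact_force: [0.2, -0.1, -0.3]
gripper_width: 0.0603
finger_force: 0.0
t 11.85 p [ 4.457e-01 -4.000e-04  1.268e-01] yaw -10.9 q6 0.07 w 0.0603 | turn 0.04 shift [0.02 0.06 3.02]
```

View pics/w3.png

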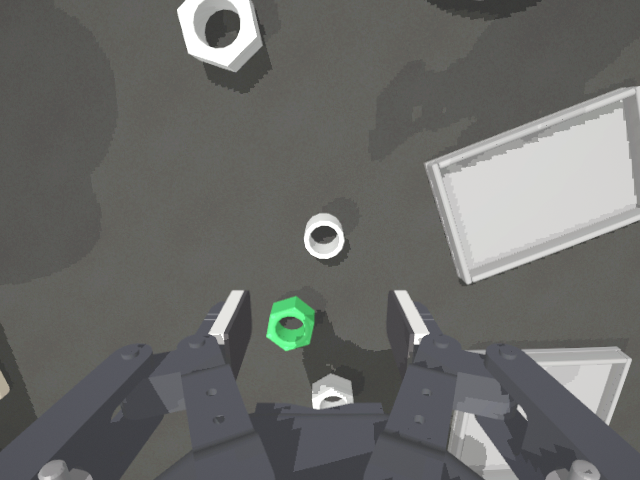

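The short sleeve's ring sits at (324,238), centred between the fingers. The large nut is at (222,28), the green nut at (291,323) and the small nut at (332,393).

```bash
python3 -m pendant '[0,0.06,0.5,0,60, 0,0,0.8,0,60, 0,0,0.8,0,60, 0,0,0.5,0,60, 0,0,0.3,0,60, 0,0,0.15,0,60, 0,0,0,0,60, 0,0,0,0,20, 0,0,0,0,20, 0,0,0,0,20, 0,0,0,0,20, 0,0,0,0,20]' 50; python3 -c "
from h import *
go(.448,0,.006,-11.1)
go(.607,-.254,.13,-11.1)
"
```

```text
time_s: 13.4
tcp_pos: [0.4488, -0.0006, 0.0064]
tool_rot: [[0.189, 0.982, 0.002], [0.982, -0.189, -0.0], [0.0, 0.002, -1.0]]
contact_force: [-1.6, -0.9, 5.5]
gripper_width: 0.0283
finger_force: 48.9
t 13.4 p [ 0.4488 -0.0006  0.0064] yaw -10.9 q6 0.07 w 0.0283 | turn 0.04 shift [ 0.01 -0.02  0.01]
t 13.4 p [ 0.4488 -0.0006  0.0064] yaw -10.9 q6 0.07 w 0.0283 | turn 0.04 shift [-5.46  5.11 -3.08]
```

```bash
python3 -m pendant '[0,0,-0.4,0,20, 0,0,-0.7,0,20, 0,0,-0.7,0,20, 0,0,-0.7,0,20, 0,0,-0.5,0,20, -0.4,0.38,0,0,20, -0.8,0.75,0,0,20, -0.8,0.75,0,0,20, -0.8,0.75,0,0,20, -0.8,0.75,0,0,20, -0.8,0.75,0,0,20, -0.7,0.65,0,0,20, -0.3,0.28,0,0,20, -0.06,0,0,0,20, 0,0,0,0,20,0,0,0,0,20]'; python3 -c "
from h import *
go(.607,-.254,.012,-11.1)
"
```

```text
time_s: 15.4
tcp_pos: [0.605, -0.2526, 0.1251]
tool_rot: [[0.189, 0.982, -0.0], [0.982, -0.189, 0.0], [0.0, -0.0, -1.0]]
contact_force: [-0.7, -0.6, -0.0]
gripper_width: 0.0285
finger_force: 49.5
t 15.4 p [ 0.605  -0.2526  0.1251] yaw -10.9 q6 -0.28 w 0.0285 | turn 0.04 shift [-0.02  0.06  2.83]
```

```bash
python3 -m pendant '[0,0,0.5,0,20, 0,0,0.8,0,20, 0,0,0.7,0,20, 0,0,0.5,0,20, 0,0,0.25,0,20, 0,0,0.1,0,20, 0,0,0,0,20, 0,0,0,0,20, 0,0,0,0,20]'
```

```text
time_s: 16.52
tcp_pos: [0.6059, -0.2535, 0.0119]
tool_rot: [[0.189, 0.982, 0.001], [0.982, -0.189, -0.001], [-0.0, 0.001, -1.0]]
contact_force: [0.1, -0.0, -0.9]
gripper_width: 0.0287
finger_force: 49.5
```

```bash
python3 -m pendant '[0,0,0,0,34, 0,0,0,0,42, 0,0,0,0,48, 0,0,-0.4,0,50, 0,0,-0.7,0,50, 0,0,-0.7,0,50, 0,0,-0.7,0,60, 0,0,-0.5,0,60, 0,0,0,0,60]';  python3 -c "
from h import *
c=optics.capture('wrist'); cv2.imwrite('pics/w4.png',c['img'][:,:,::-1])
m=mask(c); P=cloud(c,(0,0,640,480))
go(.428,-.156,.13,-11.1)"
```

```text
time_s: 17.65
tcp_pos: [0.6069, -0.254, 0.1343]
tool_rot: [[0.189, 0.982, 0.004], [0.982, -0.189, -0.002], [-0.001, 0.004, -1.0]]
contact_force: [0.3, -0.7, 0.0]
gripper_width: 0.06
finger_force: 0.0
t 17.7 p [ 0.6059 -0.2535  0.1322] yaw -10.9 q6 -0.28 w 0.0597 | turn 0.04 shift [ 1.54 -4.83  0.05]
```

View pics/w4.png

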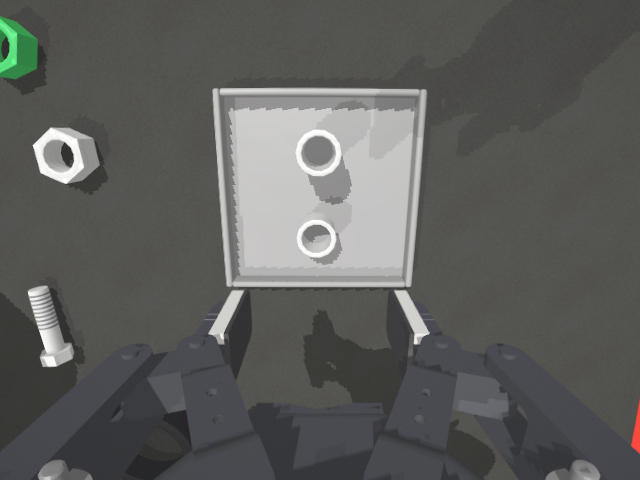

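Both sleeves stand in the square tray, rings at (318,152) and (316,238). The small nut is at (62,155) and the bolt at (50,325) with its head at the lower end. Next I measure the nut and bolt angles.

```bash
python3 - <<'E'
from h import *
c=optics.capture('wrist')
for lo in (200,225,245):
    k=blob(c,(25,118,110,195),lo); P=onplane(c,k,.02)[:,:2].astype(np.float32)
    m=cv2.minAreaRect(P); print(lo,m, cv2.contourArea(P)*1e6)
top(c,(25,118,110,195),.02,.004)
k=blob(c,(20,278,85,372),110); P=onplane(c,k,.01)[:,:2].astype(np.float32); print('bolt',cv2.minAreaRect(P)); 
v=cv2.fitLine(P,cv2.DIST_L2,0,.01,.01).ravel(); print(v,np.degrees(np.arctan2(v[1],v[0])))
E
```

```text
200 ((0.4287596344947815, -0.15573957562446594), (0.040400490164756775, 0.03603363782167435), 84.37736511230469) 1079.6713952745397
225 ((0.4285278618335724, -0.15600639581680298), (0.03978719562292099, 0.03582596778869629), 83.68965148925781) 1053.136702513724
245 ((0.42776891589164734, -0.1531912088394165), (0.033718451857566833, 0.03453795239329338), 68.93680572509766) 794.6855049134616
circ 0.4285 -0.1561 0.0211 rect [ 0.4283 -0.1561] [0.0412 0.0369] 23.6 z 0.0194 1403
bolt ((0.35236459970474243, -0.2967420816421509), (0.08626147359609604, 0.03505454212427139), 73.44828033447266)
[ 0.26266223  0.96488786  0.35173407 -0.29137084] 74.77191
```

```bash
python3 -m pendant '[0,0,0,-0.94,60, 0.3,-0.8,0,0,60, 0.3,-0.8,0,0,60, 0.3,-0.8,0,0,60, 0.3,-0.8,0,0,60, 0.3,-0.8,0,0,60, 0,-0.4,0,0,60, 0,0,0,0,60, 0,0,0,0,60]'; python3 -c "
from h import *
go(.4285,-.1559,.005,-6.2)
c=optics.capture('wrist')
top(c,(260,180,385,285),.02,.004)"
```

```text
time_s: 18.88
tcp_pos: [0.4371, -0.1746, 0.1307]
tool_rot: [[0.108, 0.994, -0.0], [0.994, -0.108, 0.0], [0.0, -0.001, -1.0]]
contact_force: [0.9, -0.2, -0.8]
gripper_width: 0.0601
finger_force: 0.0
t 18.88 p [ 0.4371 -0.1746  0.1307] yaw -6.2 q6 -0.38 w 0.0601 | turn -0.0 shift [ 0.44 -0.26  3.14]
circ 0.4281 -0.156 0.0207 rect [ 0.4279 -0.1561] [0.0409 0.0358] 84.0 z 0.0192 1258
```

```bash
python3 -m pendant '[0.44,-0.27,0.3,0,60, 0,0,0.7,0,60, 0,0,0.8,0,60, 0,0,0.7,0,60, 0,0,0.4,0,60, 0,0,0.2,0,60, 0,0,0.04,0,60, 0,0,0,0,60, 0,0,0,0,25, 0,0,0,0,25, 0,0,0,0,25, 0,0,0,0,25]' 50; python3 -c "
from h import *
go(.4285,-.156,.005,-6.2)
go(.597,.185,.13,-6.2)
"
```

```text
time_s: 20.42
tcp_pos: [0.429, -0.1563, 0.0067]
tool_rot: [[0.108, 0.994, 0.002], [0.994, -0.108, -0.001], [-0.001, 0.002, -1.0]]
contact_force: [-0.1, 0.3, 6.0]
gripper_width: 0.0346
finger_force: 50.7
t 20.43 p [ 0.429  -0.1563  0.0067] yaw -6.2 q6 -0.35 w 0.0346 | turn -0.0 shift [ 0.01 -0.01  0.04]
t 20.43 p [ 0.429  -0.1563  0.0067] yaw -6.2 q6 -0.35 w 0.0346 | turn -0.0 shift [ 8.93  3.26 -3.08]
```

Flats gripped (34.6 mm reading, with the same 1.5 mm offset as the sleeves). Lifting it and carrying it to the dish.

```bash
python3 -m pendant '[0,0,-0.4,0,25, 0,0,-0.7,0,25, 0,0,-0.7,0,25, 0,0,-0.7,0,25, 0,0,-0.5,0,25, 0.4,0.15,0,0,25, 0.8,0.3,0,0,25, 0.8,0.3,0,0,25, 0.8,0.3,0,0,25, 0.8,0.3,0,0,25, 0.8,0.3,0,0,25, 0.8,0.3,0,0,25, 0.8,0.3,0,0,25, 0.8,0.3,0,0,25, 0.8,0.3,0,0,25, 0.8,0.3,0,0,25, 0.5,0.1,0,0,25, 0.03,0.01,0,0,25, 0,0,0,0,25,0,0,0,0,25]'; python3 -c "
from h import *
go(.597,.185,.0127,-6.2)
"
```

```text
time_s: 22.92
tcp_pos: [0.5961, 0.1841, 0.1258]
tool_rot: [[0.109, 0.994, -0.0], [0.994, -0.109, -0.0], [-0.0, -0.0, -1.0]]
contact_force: [-0.5, 0.3, -1.7]
gripper_width: 0.0347
finger_force: 50.2
t 22.93 p [0.5961 0.1841 0.1258] yaw -6.3 q6 0.33 w 0.0347 | turn -0.01 shift [0.03 0.02 2.83]
```

```bash
python3 -m pendant '[0,0,0.5,0,25, 0,0,0.8,0,25, 0,0,0.7,0,25, 0,0,0.5,0,25, 0,0,0.23,0,25, 0,0,0.1,0,25, 0,0,0,0,25, 0,0,0,0,25, 0,0,0,0,25]'
```

```text
time_s: 24.05
tcp_pos: [0.597, 0.1852, 0.0134]
tool_rot: [[0.108, 0.994, 0.001], [0.994, -0.108, 0.0], [0.0, 0.001, -1.0]]
contact_force: [-0.5, 0.0, -0.7]
gripper_width: 0.0347
finger_force: 50.2
```

```bash
python3 -m pendant '[0,0,0,0,40, 0,0,0,0,46, 0,0,0,0,52, 0,0,-0.4,0,54, 0,0,-0.7,0,54, 0,0,-0.7,0,54, 0,0,-0.7,0,70, 0,0,-0.5,0,70, 0,0,0,0,70]';  python3 -c "
from h import *
c=optics.capture('wrist'); cv2.imwrite('pics/w5.png',c['img'][:,:,::-1])
go(.408,.154,.13,-6)"
```

```text
time_s: 25.18
tcp_pos: [0.598, 0.1854, 0.1353]
tool_rot: [[0.108, 0.994, 0.004], [0.994, -0.108, 0.001], [0.001, 0.004, -1.0]]
contact_force: [0.6, 0.4, -0.4]
gripper_width: 0.0701
finger_force: 0.0
t 25.23 p [0.5969 0.1852 0.1333] yaw -6.2 q6 0.33 w 0.0698 | turn -0.04 shift [-1.27 -4.62  0.07]
```

View pics/w5.png

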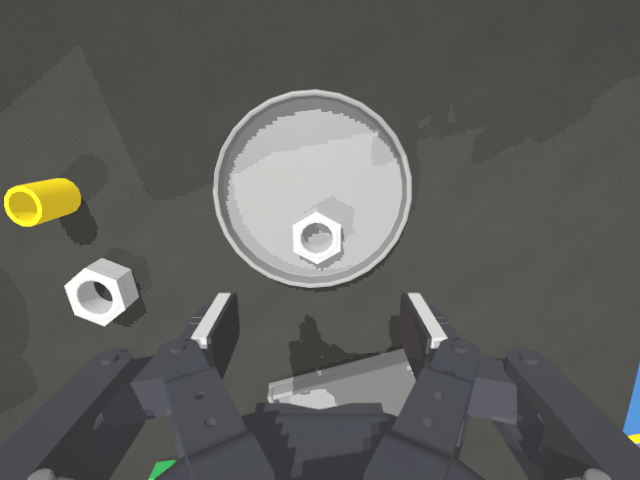

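The small nut lies flat in the dish at (317,238). The large nut is at (100,292) and the yellow sleeve at (40,200).

```bash
python3 - <<'E'
from h import *
c=optics.capture('wrist')
top(c,(50,245,150,335),.024,.004)
k=blob(c,(50,245,150,335),200); P=onplane(c,k,.024)[:,:2].astype(np.float32); print(cv2.minAreaRect(P))
go(.408,.154,.13,-6.2)
E
```

```text
circ 0.4089 0.1542 0.0271 rect [0.4087 0.1543] [0.0479 0.052 ] 61.1 z 0.0233 1691
((0.40960726141929626, 0.15491905808448792), (0.05218815430998802, 0.04596500098705292), 30.399728775024414)
t 25.27 p [0.5961 0.185  0.1319] yaw -6.2 q6 0.33 w 0.0699 | turn -0.0 shift [-1.28 -4.59  0.05]
```

```bash
python3 -m pendant '[0,0,0,-0.7,70, 0,0,0,-0.7,70, -0.1,-0.8,0,0,70, -0.1,-0.8,0,0,70, -0.1,-0.8,0,0,70, -0.15,-0.8,0,0,70, -0.2,-0.8,0,0,70, 0,-0.4,0,0,70, 0,0,0,0,70, 0,0,0,0,70]'; python3 -c "
from h import *
c=optics.capture('wrist')
top(c,(240,150,400,285),.024,.004)
go(.4088,.1544,.006,.7)"
```

```text
time_s: 26.52
tcp_pos: [0.421, 0.1566, 0.132]
tool_rot: [[-0.014, 1.0, -0.001], [1.0, 0.014, -0.0], [-0.0, -0.001, -1.0]]
contact_force: [0.6, -0.1, 0.3]
gripper_width: 0.07
finger_force: 0.0
circ 0.4087 0.1541 0.0267 rect [0.4086 0.1543] [0.0526 0.0461] 89.2 z 0.0232 2016
t 26.57 p [0.4211 0.1566 0.1321] yaw 0.8 q6 0.23 w 0.0697 | turn 0.02 shift [-0.05 -0.31  3.15]
```

```bash
python3 -m pendant '[-0.05,-0.31,0.3,0.2,70, 0,0,0.7,0,70, 0,0,0.8,0,70, 0,0,0.7,0,70, 0,0,0.4,0,70, 0,0,0.2,0,70, 0,0,0.04,0,70, 0,0,0,0,70, 0,0,0,0,35, 0,0,0,0,35, 0,0,0,0,35, 0,0,0,0,35]' 60; python3 -c "
from h import *
go(.597,.247,.13,0)
"
```

```text
time_s: 28.08
tcp_pos: [0.4093, 0.1547, 0.008]
tool_rot: [[0.004, 1.0, 0.002], [1.0, -0.004, 0.0], [0.0, 0.002, -1.0]]
contact_force: [-0.5, -0.2, 5.1]
gripper_width: 0.0447
finger_force: 62.0
t 28.07 p [0.4093 0.1547 0.008 ] yaw -0.2 q6 0.25 w 0.0447 | turn -0.04 shift [ 2.31  4.7  -3.04]
```

```bash
python3 -m pendant '[0,0,-0.4,0,35, 0,0,-0.7,0,35, 0,0,-0.7,0,35, 0,0,-0.7,0,35, 0,0,-0.5,0,35, 0.2,0.4,0,0,35, 0.35,0.7,0,0,35, 0.4,0.8,0,0,35, 0.4,0.8,0,0,35, 0.4,0.8,0,0,35, 0.35,0.7,0,0,35, 0.2,0.5,0,0,35, 0.05,0.05,0,0,35, 0,0,0,0,35,0,0,0,0,35]'; python3 -c "
from h import *
go(.597,.247,.0138,0)
"
```

```text
time_s: 29.95
tcp_pos: [0.5979, 0.2475, 0.127]
tool_rot: [[0.004, 1.0, -0.001], [1.0, -0.004, -0.0], [-0.0, -0.001, -1.0]]
contact_force: [-1.0, -0.7, -1.9]
gripper_width: 0.0448
finger_force: 62.2
t 29.95 p [0.5979 0.2475 0.127 ] yaw -0.2 q6 0.32 w 0.0448 | turn -0.04 shift [-0.01 -0.02  2.83]
```

```bash
python3 -m pendant '[0,-0.02,0.5,0,35, 0,0,0.8,0,35, 0,0,0.7,0,35, 0,0,0.5,0,35, 0,0,0.23,0,35, 0,0,0.1,0,35, 0,0,0,0,35, 0,0,0,0,35, 0,0,0,0,35]'
```

```text
time_s: 31.08
tcp_pos: [0.5986, 0.248, 0.0146]
tool_rot: [[0.004, 1.0, 0.001], [1.0, -0.004, 0.0], [0.0, 0.001, -1.0]]
contact_force: [0.7, 0.2, -2.5]
gripper_width: 0.0445
finger_force: 62.2
```

```bash
python3 -m pendant '[0,0,0,0,50, 0,0,0,0,56, 0,0,0,0,60, 0,0,-0.4,0,62, 0,0,-0.7,0,62, 0,0,-0.7,0,62, 0,0,-0.7,0,62, 0,0,-0.5,0,50, 0,0,0,0,50]';  python3 -c "
from h import *
c=optics.capture('wrist'); cv2.imwrite('pics/w6.png',c['img'][:,:,::-1])
go(.352,-.296,.14,-15)"
```

```text
time_s: 32.2
tcp_pos: [0.5995, 0.2483, 0.1366]
tool_rot: [[0.004, 1.0, 0.004], [1.0, -0.004, 0.001], [0.001, 0.004, -1.0]]
contact_force: [-0.4, 0.4, -0.3]
gripper_width: 0.0501
finger_force: 0.0
t 32.25 p [0.5985 0.248  0.1346] yaw -0.2 q6 0.32 w 0.0499 | turn 2.96 shift [-14.73  -2.43  -0.15]
```

View pics/w6.png

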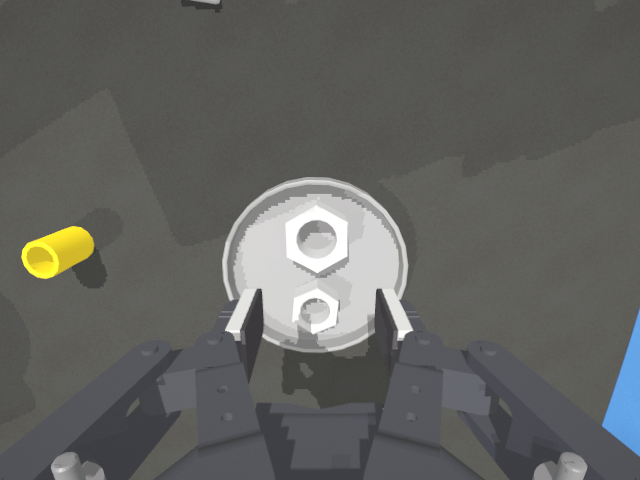

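Both nuts lie flat in the dish: large at (317,238), small at (316,311), with a gap between them. Only the bolt is left.

```bash
python3 -m pendant '[0,0,0,0.8,50, 0,0,0,0.8,50, -0.5,-0.15,0,0,50, -0.8,-0.235,0,0,50, -0.8,-0.235,0,0,50, -0.8,-0.235,0,0,50, -0.8,-0.235,0,0,50, -0.8,-0.235,0,0,50, -0.8,-0.235,0,0,50, -0.8,-0.235,0,0,50, -0.8,-0.235,0,0,50, -0.8,-0.235,0,0,50, -0.8,-0.235,0,0,50, -0.8,-0.235,0,0,50, -0.8,-0.235,0,0,50, -0.8,-0.235,0,0,50, -0.8,-0.235,0,0,50, -0.8,-0.235,0,0,50, -0.8,-0.235,0,0,50, -0.5,-0.15,0,0,50]'; python3 -m pendant '[0,0,0,0,50,0,0,0,0,50]' >/dev/null;  python3 -c "
from h import *
c=optics.capture('wrist'); cv2.imwrite('pics/w7.png',c['img'][:,:,::-1])
go(.352,-.296,.14,-8)"
```

```text
time_s: 34.75
tcp_pos: [0.3568, -0.2758, 0.1321]
tool_rot: [[0.144, 0.99, -0.002], [0.99, -0.144, 0.002], [0.001, -0.002, -1.0]]
contact_force: [0.1, 0.5, 0.2]
gripper_width: 0.0496
finger_force: 0.0
t 35.05 p [ 0.3583 -0.2744  0.1329] yaw -8.2 q6 -0.62 w 0.05 | turn -0.04 shift [-0.56 -0.08 -0.18]
```

View pics/w7.png

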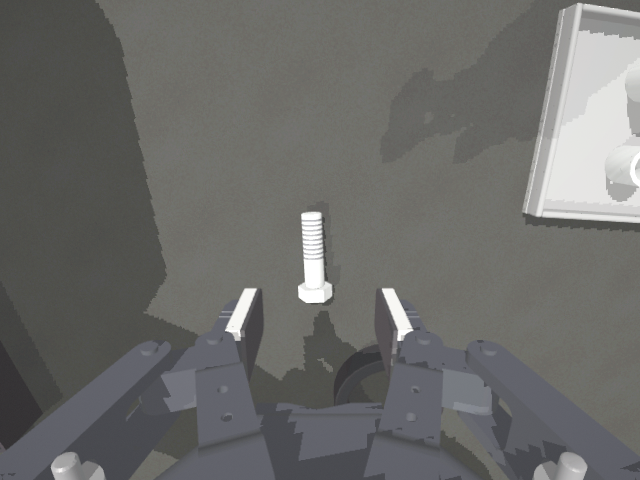

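The bolt is nearly parallel to the pads, tip at (312,215) and head at (315,292). The tape is at (355,375).

```bash
python3 - <<'E'
from h import *
c=optics.capture('wrist')
k=blob(c,(285,195,345,306),120); P=onplane(c,k,.012)[:,:2].astype(np.float32); print(cv2.minAreaRect(P))
v=cv2.fitLine(P,cv2.DIST_L2,0,.01,.01).ravel(); print(v,np.degrees(np.arctan2(v[1],v[0])))
E=onplane(c,[[312,212]],.009); H=onplane(c,[[315.5,290]],.020); print(E.round(4),H.round(4))
Q=cloud(c,(285,195,345,306)); Q=Q[Q[:,2]>.007]; m=Q[:,:2].mean(0); w,V=np.linalg.eigh(np.cov(Q[:,:2].T)); print(m,np.degrees(np.arctan2(*V[::-1,1])),Q[:,:2].min(0),Q[:,:2].max(0),Q[:,2].max())
E
```

```text
((0.35089412331581116, -0.2938626706600189), (0.07750362157821655, 0.02803509496152401), 82.37141418457031)
[ 0.1010184   0.99488455  0.3501324  -0.2942031 ] 84.20218
[[ 0.3552 -0.2568  0.009 ]] [[ 0.3491 -0.3178  0.02  ]]
[ 0.35049193 -0.29347859] 83.09114098759133 [ 0.33310262 -0.32830656] [ 0.36910826 -0.20104647] 0.27478524384578684
```

```bash
python3 -c "
from h import *
go(.3503,-.2975,.003,-6)"
```

```text
t 35.1 p [ 0.3585 -0.2744  0.1331] yaw -8.2 q6 -0.62 w 0.05 | turn -0.43 shift [-0.6  -0.14  3.25]
```

```bash
python3 -m pendant '[0,0,0,-0.43,50, -0.6,-0.14,0.3,0,50, 0,0,0.7,0,50, 0,0,0.8,0,50, 0,0,0.7,0,50, 0,0,0.4,0,50, 0,0,0.2,0,50, 0,0,0.1,0,50, 0,0,0,0,50, 0,0,0,0,50]' 50
python3 -m pendant '[0,0,0,0,5, 0,0,0,0,5, 0,0,0,0,5, 0,0,0,0,5, 0,0,0,0,5, 0,0,0,0,5]' 60;  python3 -c "
from h import *
go(.62,.003,.13,-79.1)
"
```

```text
time_s: 36.35
tcp_pos: [0.3507, -0.2992, 0.0065]
tool_rot: [[0.106, 0.994, 0.001], [0.994, -0.106, -0.001], [-0.001, 0.001, -1.0]]
contact_force: [0.8, 0.5, -0.2]
gripper_width: 0.0501
finger_force: 0.0
time_s: 37.1
tcp_pos: [0.3506, -0.2989, 0.0062]
tool_rot: [[0.106, 0.994, 0.001], [0.994, -0.106, -0.001], [-0.0, 0.001, -1.0]]
contact_force: [-0.6, 0.8, 4.7]
gripper_width: 0.0138
finger_force: 58.6
t 37.1 p [ 0.3506 -0.2989  0.0062] yaw -6.1 q6 -0.71 w 0.0138 | turn 14.61 shift [ 8.04 -6.14 -3.1 ]
```

```bash
python3 -m pendant '[0,0,-0.4,0,5, 0,0,-0.7,0,5, 0,0,-0.7,0.3,5, 0,0,-0.7,1,5, 0,0,-0.5,1,5, 0,0,0,1,5, 0,0,0,1,5, 0,0,0,1,5, 0,0,0,1,5, 0,0,0,1,5, 0,0,0,1,5, 0,0,0,1,5, 0,0,0,1,5, 0,0,0,1,5, 0,0,0,1,5, 0,0,0,1,5, 0,0,0,1,5, 0,0,0,1,5, 0,0,0,0.3,5, 0,0,0,0,5]'; python3 -c "
from h import *
go(.616,.003,.13,-79.1)
"
```

```text
time_s: 39.6
tcp_pos: [0.3502, -0.2986, 0.126]
tool_rot: [[0.995, 0.105, 0.0], [0.105, -0.995, -0.0], [0.0, 0.0, -1.0]]
contact_force: [-0.7, -0.7, -2.2]
gripper_width: 0.0132
finger_force: 58.7
t 39.6 p [ 0.3502 -0.2986  0.126 ] yaw -84.0 q6 0.65 w 0.0132 | turn -0.98 shift [ 7.95 -6.15 -0.1 ]
```

```bash
python3 -m pendant '[0,0,0,-0.98,5, 0.4,-0.31,0,0,5, 0.8,-0.62,0,0,5, 0.8,-0.62,0,0,5, 0.8,-0.62,0,0,5, 0.8,-0.62,0,0,5, 0.8,-0.62,0,0,5, 0.8,-0.62,0,0,5, 0.8,-0.62,0,0,5, 0.8,-0.62,0,0,5, 0.8,-0.62,0,0,5, 0.4,-0.3,0,0,5, 0,0,0,0,5, 0,0,0,0,5]'; python3 -c "
from h import *
go(.616,.003,.0125,-79.1)
c=optics.capture('wrist'); cv2.imwrite('pics/w8.png',c['img'][:,:,::-1])
"
```

```text
time_s: 41.35
tcp_pos: [0.6174, 0.0042, 0.1254]
tool_rot: [[0.982, 0.189, -0.001], [0.189, -0.982, -0.0], [-0.001, 0.0, -1.0]]
contact_force: [-0.6, -0.7, -1.2]
gripper_width: 0.0132
finger_force: 58.8
t 41.35 p [0.6174 0.0042 0.1254] yaw -79.1 q6 1.31 w 0.0132 | turn -0.0 shift [-0.04  0.02  2.82]
```

View pics/w8.png

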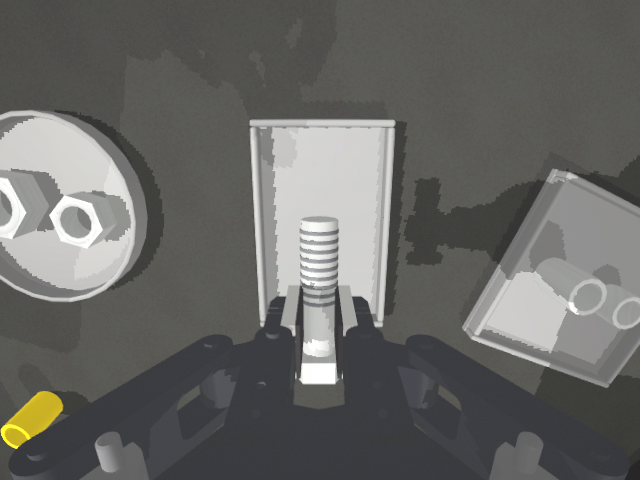

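The bolt is held in line with the long tray, tip at (320,220) and head at (320,370).

```bash
python3 -m pendant '[0,0,0.5,0,5, 0,0,0.8,0,5, 0,0,0.7,0,5, 0,0,0.5,0,5, 0,0,0.23,0,5, 0,0,0.09,0,5, 0,0,0,0,5, 0,0,0,0,5, 0,0,0,0,5]'; python3 -m pendant '[0,0,0,0,20, 0,0,0,0,28, 0,0,0,0,35, 0,0,0,0,35]';  python3 -m pendant '[0,0,-0.4,0,38, 0,0,-0.7,0,38, 0,0,-0.7,0,38, 0,0,-0.7,0,40, 0,0,-0.7,0,40, 0,0,-0.5,0,40, -0.7,0,-0.5,0,40, -0.7,0,0,0,40, -0.7,0,0,0,40, -0.7,0,0,0,40, -0.5,0,0,0,40, 0,0,0,0,40]'; python3 - <<'E'
from h import *
c=optics.capture('top'); cv2.imwrite('pics/t9.png',cv2.resize(c['img'][130:330,100:520,::-1],None,fx=1.9,fy=1.9))
E
```

```text
time_s: 42.52
tcp_pos: [0.6186, 0.0047, 0.0138]
tool_rot: [[0.982, 0.188, 0.001], [0.188, -0.982, -0.0], [0.001, 0.0, -1.0]]
contact_force: [0.0, 0.7, -2.6]
gripper_width: 0.0134
finger_force: 58.8
time_s: 43.02
tcp_pos: [0.6181, 0.0047, 0.013]
tool_rot: [[0.982, 0.188, 0.0], [0.188, -0.982, -0.0], [0.0, 0.0, -1.0]]
contact_force: [-0.5, 0.1, -0.1]
gripper_width: 0.0349
finger_force: 0.0
time_s: 44.52
tcp_pos: [0.4877, -0.0202, 0.1814]
tool_rot: [[0.982, 0.188, 0.001], [0.188, -0.982, -0.0], [0.001, 0.0, -1.0]]
contact_force: [0.7, 1.2, 1.0]
gripper_width: 0.04
finger_force: 0.0
```

View pics/t9.png

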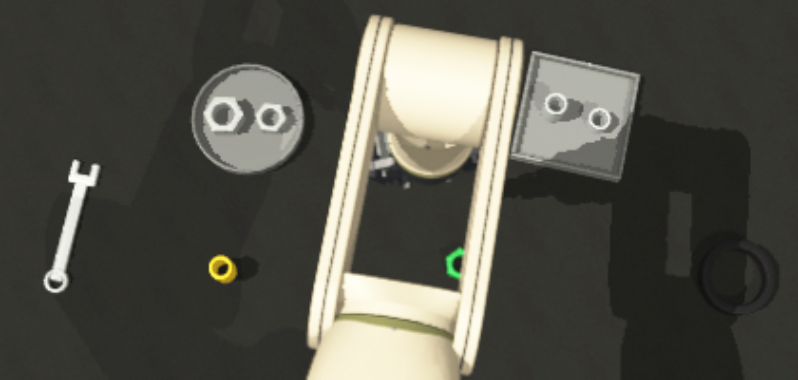

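The top view shows the nuts in the dish (225,113 and 271,117), the sleeves in the square tray (556,104 and 600,119), and the bystanders in place. The arm hides the long tray, so I check the bolt with the wrist camera and the scene camera.

```bash
python3 - <<'E'
from h import *
c=optics.capture('wrist'); s=optics.capture('scene')
a=cv2.resize(c['img'],(440,330)); b=cv2.resize(s['img'][180:400,90:530],(440,220))
cv2.imwrite('pics/f.png',np.vstack([a,b])[:,:,::-1])
E
```

```text
(no output)
```

View pics/f.png

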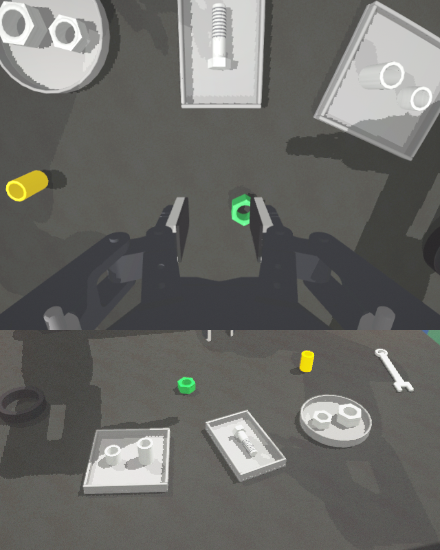

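The bolt lies lengthwise in the long tray (wrist view, about (218,35)). All five pieces are in their trays and the gripper is clear, so I'm handing in.

```bash
python3 -c "
from h import *
print(workorder.sign_off())"
```

```text
the job is handed in; nothing more can be done
None
```

I handed the job in at about 45 s: both nuts lie flat in the dish, both sleeves stand in the square tray, the bolt lies lengthwise in the long tray, and the wrench and tape were left where they lay (checked by camera; sign-off returned no verdict).

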